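Reverse the ratchet and clamp the racking post

ROBOT

A 6-joint arm with a two-finger parallel gripper is mounted at the origin on the work surface. World frame = base frame: x ahead of the robot, y to its left, z up, the work surface at z = 0. Lengths are in m, angles in rad, forces in N, time in s.
With the tool pointing down it reaches from about 0.425 to 1.125 m from the base axis. Payload 14.9 kg.
Tool frame: the origin (TCP) lies at the very end of the fingers, on their centre line; the grasp point (between the pads) lies 19 mm behind it (manip.pinch_z is the distance from the TCP to the grasp point, in m); z points along the fingers, y is the line along which they close (so a half turn about z gives the same grasp; the last joint's range is limited). The gripper opens to 91 mm and grips with 3 to 60 N. Pads are 32 mm wide; open, the fingers measure 118 mm over their backs; the gripper's body (76 mm by 178 mm) begins 60 mm behind the grasp point.
Start: joints at [-0.033, 0.379, 1.734, -0, 1.028, -0.033], TCP at [0.7, -0, 0.19] pointing down, gripper open.
Joint ranges: [-2.77, 2.77], [-0.74, 2.19], [0, 2.66], [-1.06, 4.2], [0.31, 2.87], [-3.08, 3.08]. Speed limits (rad/s): [1.89, 1.89, 2.39, 3.14, 3.14, 3.14].

INTERFACE

Orientations are given as a unit quaternion [w, x, y, z].
In Python, from plant import manip, viewer gives the robot as it stands.
- The arm moves only by the tool jog_arm, never from a script. Its argument "plan" is a list of rows, each a list of 3 entries, a list of its own where there are three numbers: the shift along the world's x, y, z in cm, then the turn, a rotation vector about the world's x, y, z in rad, then the closure in counts, from 0 (fully open) to 255 (shut). A call has 1 to 20 rows; each row shifts and turns the commanded pose from where the row before left it; what a row does not reach is not made up. A row lasts 1/8 s, in which the tool goes at most 62.5 mm and 10.7 degrees, less where a joint would pass 70% of its speed; a pose out of reach is approached as far as the arm can. A call with a gripper value outside its range is refused whole. The fingers move at their own pace and stop on an object; "grip_force" is the grip in N (left out, the last holds). Time passes only in rows, so rows that do not move let the fingers close. It gives the time, the measured TCP pose, the force, the opening and the grip force at its end, in the units of the state.
- manip.observe(): the state, without advancing time (a new reading comes with each control period).
- viewer.snapshot(name): name is "scene" or "side" or "wrist"; returns a dict with "frame" (400x640x3 uint8, red, green, blue), "depth" (400x640 float32, m along the optical axis (not along the pixel's ray), 0 where there is no reading), "fx", "fy", "cx", "cy" (pixels), "eye" and "rotation" of the camera in the world. Camera axes: x right, y up, looking along -z (the intrinsics and any distortion apply to the point x, -y, -z); pixel columns grow to the right and rows downward; lengths in m; the calibration is good to about 2 mm. The wrist camera is an equidistant fisheye: a pixel r from the principal point sees the ray r / f radians off the axis. A picture is of the moment at which its call begins.
- manip.close_job(): hands the job in; it is judged then, once.
The state is a dict: "time": time; "q": joint angles; "qvel": joint speeds; "joint_torque": joint torques, N m; "tool_pos": TCP position; "eef_rot": TCP orientation; "contact_force": force on the tool from outside, world axes, zero at the start; "ft_torque": the same for the moment, N m; "gripper_width": finger opening in m; "grip_force": force on a finger pad.
Only numpy, scipy, OpenCV 4.12 (cv2) and the standard library are available. Lean on these libraries where they do the work, as an engineer would, in place of code of your own. Each camera call takes 0.05 s, during which the arm holds its last target. There are 200 camera calls.

TASK

Clamp the racking post under the bench press. Its ratchet is still set to loosen: flip the direction lever over to tighten before turning anything, swing the handle well back anticlockwise (past the middle of its swing) to feel that it now free-wheels with the screw standing still, then work the handle to and fro until the screw stops with the foot tight down on the post. Leave the lever at tighten, let go, and leave the things around the press where they are.

Things in the scene. Friction and masses are not known exactly. Their poses are not given: they have to be found in the camera images.
- press: Grey steel bench press, fixed. Origin: on the bench under the vertical screw axis, z up. Base plate 260 (x) x 200 (y) x 12 mm; a column 50 x 40 mm, 100 mm to the +y side, carries an overhead arm (top 138 mm up) with the screw at its end. On the arm sits the ratchet head with its bar handle, which points to the press's -x at mid-swing
- handle (a joint): Swing of the handle about the screw axis, rad: 0 = to the press's -x, positive = clockwise from above, stops at +-0.65; starts at 0.3 to 0.55; stays where left. Lever at tighten: clockwise drives the screw (about 5 N at the grip, after up to 0.4 rad lost motion to the next of 18 teeth), anticlockwise free-wheels, clicking (about 2 N). Lever at loosen: the opposite
- lever (a joint): Direction lever, rad relative to the handle, positive = clockwise from above; at 0 its tab points straight out along the handle. About +0.5 = tighten, -0.5 = loosen (at either end it can ride in to 0.25 on top of a tooth, as at each click). Over-centre spring: pushed past 0 it snaps to the other end; 1 to 3 N at the tab. Starts at loosen
- screw (a joint): Rotation of the screw, rad, positive = clockwise from above = tightening. Starts at 0.2 to 0.8; at 3.0 a hard stop, foot tight on the post (gap = 4 mm x (3.0 - value)); pushed on at the stop, the ratchet slips a tooth at about 12 N at the grip, harmlessly. Stays where left; turns with about 0.6 N m
- handle_grip (a point): Centre of the black rubber grip of the handle, 155 mm from the screw axis, 156 mm above the bench. Grip 26 mm wide, 22 mm high, 105 mm long (from 100 to 205 mm out from the screw axis). The point's x axis points outward along the handle, z up
- lever_tab (a point): Middle of the lever's upright tab, 32 mm out from its vertical pivot, which is on top of the head on the handle's centre line, 45 mm from the screw axis. Tab 10 mm thick, to 42 mm from the pivot, 172 to 192 mm above the bench. Site x points from the pivot along the tab. Head: steel, 140 to 172 mm high, radius 37 mm about the screw, 30 mm about the pivot
- pointer_tip (a point): Tip of the dark pointer bar on the screw's round steel face plate (44 mm wide, top of head), 20 mm from the screw axis: it turns with the screw
- bin: Bystander: open blue plastic bin, 160 x 100 x 70 mm, loose; origin under its centre
- carton: Bystander: cardboard carton 90 x 70 x 60 mm, loose; origin under its centre
- driver: Bystander: screwdriver with black handle, lying loose on the bench, about 200 mm long
- tape: Bystander: white ring (roll of tape), 90 mm wide, 40 mm high, loose; origin under its centre
- foot_face (a point): Centre of the underside of the press's round steel foot, 40 mm wide, on the screw axis. The screw drives it down 4 mm per rad onto the slotted aluminium racking post (340 x 40 mm, top 60 mm above the bench) that is fixed under it along the press's x

How it is judged:
On the way, in this order (a step that is already met when the one before it is completed fails the run):
1. the direction lever is over at tighten (value of joint lever above 0.15 rad), for 0.2 s.
2. with the lever at tighten the handle has been swung back anticlockwise past the middle (free-wheeling) (value of joint lever above 0.1 rad and value of joint handle below -0.1 rad), for 0.05 s.
At the end, for the whole second after the job is handed in: The screw stands within 0.15 rad of its stop (foot within 0.6 mm of tight on the post), the lever is on the tighten side (over +0.1 rad), nothing is turning (value of joint screw above 2.85 rad and value of joint lever above 0.1 rad and velocity of joint screw between -0.05 and 0.05 rad/s and velocity of joint handle between -0.05 and 0.05 rad/s); the robot touches nothing.
It fails at once if the screw is turned (over about 0.25 rad) while the lever is still at loosen (value of joint lever below -0.1 rad and distance of pointer_tip from where it was at the start of the episode above 0.005 m).
It fails at once if a bystander is moved more than 3 cm (distance of any of bin, carton, driver, tape from where it was at the start of the episode above 0.03 m).
It also fails if it takes over 61 s, if anything falls off the work surface, if the arm or the gripper's body presses on something with over 40 N, if the wrist force passes 120 N, or if a joint passes its speed limit or range.

## Working session

There is one attempt and no reset: what is moved stays moved. The work goes in short steps, Python scripts to look and compute and a tool call to move; the robot and the scene stay as the last step left them, time stands still between calls to the robot, and variables do not carry over. Pictures are saved under pics/ and viewed, at most 10 in all, crops included, and the job is handed in when it is done.

Besides the shell and the picture viewer there is one more tool, called after "Request:" as name([rows], argument=value, ...), one row to a line, values as JSON. jog_arm: Moves the arm, as the interface text tells. Its arguments: {"type":"object","properties":{"plan":{"type":"array"},"grip_force":{"type":"number"}},"required":["plan"]}

```bash
mkdir -p pics
cat > h.py <<'E'
import numpy as np, cv2
from plant import manip, viewer
def snap(n,f):
    s=viewer.snapshot(n); cv2.imwrite('pics/'+f+'.png',s['frame'][:,:,::-1]); np.savez('pics/'+f+'.npz',**s); return s
def cloud(s):
    d=s['depth']; v,u=np.mgrid[:400,:640]
    if 0: pass
    P=np.stack([(u-s['cx'])/s['fx']*d,-(v-s['cy'])/s['fy']*d,-d],-1)
    return P@np.array(s['rotation']).T+np.array(s['eye'])
E
python3 - <<'E'
from h import *
for n in('scene','side'):
    s=snap(n,n+'1'); print(n,s['eye'],np.round(s['rotation'],3).tolist(),s['fx'],s['fy'],s['cx'],s['cy'],[k for k in s])
print(manip.observe())
E
```

```text
scene [ 1.2888795  -0.19101193  1.23884091] [0.759, 0.235, 0.174, 0.582] 500.9035220210829 500.9035220210829 321.08772738147655 200.85873589720657 ['frame', 'depth', 'fx', 'fy', 'cx', 'cy', 'eye', 'rotation']
side [1.01567389 0.7339871  1.25653813] [0.238, 0.088, 0.306, 0.918] 478.78020549742536 478.78020549742536 321.24679194693005 191.44229017191074 ['frame', 'depth', 'fx', 'fy', 'cx', 'cy', 'eye', 'rotation']
{'time': 0.1, 'q': array([-3.33075516e-02,  3.79315802e-01,  1.73474958e+00,  2.06399338e-05,
        1.02849860e+00, -3.33404369e-02]), 'qvel': array([-2.51674069e-04,  7.57251698e-04, -3.22744203e-03,  4.37700981e-04,
       -9.87770201e-04,  9.67917352e-05]), 'joint_torque': array([ 8.27948297e-04, -7.65040755e+01, -4.35293305e+01,  6.52666739e-02,
        3.98717879e-02, -7.94045559e-05]), 'tool_pos': array([6.99608484e-01, 7.23700014e-06, 1.89668580e-01]), 'eef_rot': array([-3.60704223e-04,  7.07098840e-01,  7.07114555e-01, -3.25330388e-04]), 'contact_force': array([-0.10416458,  0.79623875, -0.7501971 ]), 'ft_torque': array([-0.00196746, -0.03556883, -0.02095623]), 'grip_force': 0.0, 'gripper_width': 0.09129250535953422}
```

View pics/scene1.png

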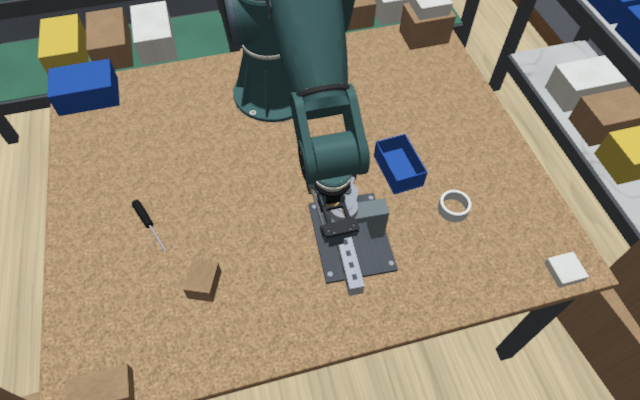

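View pics/side1.png

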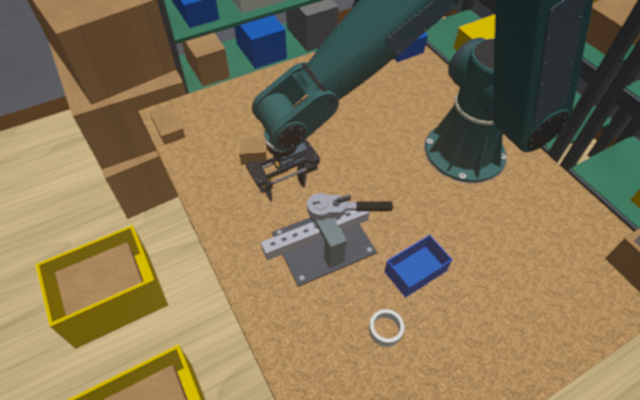

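```bash
python3 - <<'E'
s=open('h.py').read().replace("P@np.array(s['rotation']).T","P@R.from_quat(np.array(s['rotation'])[[1,2,3,0]]).as_matrix().T").replace("import numpy","from scipy.spatial.transform import Rotation as R\nimport numpy")
open('h.py','w').write(s)
E
python3 - <<'E'
from h import *
s=dict(np.load('pics/side1.npz')); P=cloud(s); F=s['frame'].astype(int)
for p in [(375,206),(320,203),(343,198),(335,255),(280,236),(297,240),(500,300)]: print(p,P[p[1],p[0]].round(3),F[p[1],p[0]])
z=P[...,2]; roi=np.zeros(z.shape,bool); roi[185:230,290:400]=1
def rect(m,n):
    q=P[m][:,:2]; r=cv2.minAreaRect((q*1000).astype(np.float32)); print(n,m.sum(),r, z[m].mean(), q.mean(0))
rect(roi&(F.max(-1)<60)&(z>.15)&(z<.18),'grip')
rect(roi&(z>.163)&(z<.179)&(F.max(-1)>80),'headtop')
rect(roi&(z>.183)&(z<.2),'tab')
roi2=np.zeros(z.shape,bool); roi2[180:300,250:390]=1
rect(roi2&(z>.05)&(z<.07)&(F.min(-1)>120),'post')
rect(roi2&(z>.006)&(z<.02),'base')
rect(roi2&(z>.130)&(z<.142),'arm')
im=cv2.resize(s['frame'][180:235,280:400,::-1],None,fx=6,fy=6,interpolation=cv2.INTER_CUBIC); cv2.imwrite('pics/c1.png',im)
E
```

```text
(375, 206) [0.488 0.139 0.164] [61 54 49]
(320, 203) [0.623 0.065 0.178] [152 152 160]
(343, 198) [0.564 0.089 0.191] [83 81 82]
(335, 255) [0.638 0.18  0.078] [71 71 66]
(280, 236) [0.74  0.036 0.055] [184 183 194]
(297, 240) [0.704 0.075 0.061] [159 155 162]
(500, 300) [0.278 0.493 0.001] [171 135  91]
grip 100 ((490.6483459472656, 136.31422424316406), (21.884313583374023, 92.95127868652344), 61.12491989135742) 0.16235023334563187 [0.49532219 0.13921491]
headtop 739 ((554.7175903320312, 109.94342803955078), (75.15859985351562, 236.77813720703125), 53.7127685546875) 0.17110647210734722 [0.59819657 0.0778881 ]
tab 66 ((589.3215942382812, 78.35466003417969), (20.574134826660156, 98.45722961425781), 74.48760223388672) 0.18921398314209517 [0.56291614 0.08661454]
post 867 ((633.2432861328125, 61.27496337890625), (45.90358352661133, 335.6599426269531), 85.98633575439453) 0.0591327189712453 [0.67412064 0.06103897]
base 2685 ((613.446044921875, 72.70811462402344), (421.47052001953125, 443.9093322753906), 63.096839904785156) 0.011627281274865087 [0.64034497 0.12340855]
arm 517 ((619.5372924804688, 119.83928680419922), (71.73694610595703, 128.9484100341797), 1.2513508796691895) 0.13682964188450297 [0.6278355 0.1384816]
```

View pics/c1.png

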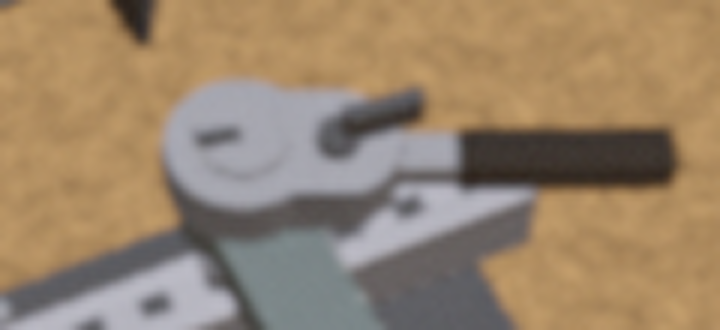

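Request:
jog_arm([
  [[0,0,5],[0,0,0],255],
  [[0,0,5],[0,0,0],255],
  [[-2.8,1,0],[0,0,0.177],255],
  [[-2.8,1,0],[0,0,0.177],255],
  [[-2.8,1,0],[0,0,0.177],255],
  [[-2.8,1,0],[0,0,0.177],255],
  [[-2.8,1,0],[0,0,0.177],255],
  [[-2.7,0.9,0],[0,0,0.177],255],
  [[0,0,0],[0,0,0],255],
  [[0,0,0],[0,0,0],255],
])

```text
time: 1.35
tool_pos: [0.5335, 0.0589, 0.2903]
eef_rot: [0.0, 0.253, 0.968, 0.0]
contact_force: [0.2, -0.0, -0.5]
gripper_width: 0.0
grip_force: 0.0
```

Run:
```python
from h import *
s=snap('wrist','w1'); print(s['fx'],s['cx'],s['cy'],s['eye'],s['rotation']); snap('side','side2'); snap('scene','scene2')
o=manip.observe(); print(o['time'],o['tool_pos'],R.from_quat(o['eef_rot'][[1,2,3,0]]).as_matrix().round(3).tolist())
```

```text
309.70691628693146 316.9038063676513 198.08587714401318 [0.47648767 0.09134567 0.48402145] [ 0.85661549 -0.10405239 -0.06035626  0.50173711]
1.5 [0.53356867 0.05878687 0.29009824] [[-0.873, 0.489, -0.0], [0.489, 0.873, -0.0], [0.0, -0.0, -1.0]]
```

View pics/w1.png

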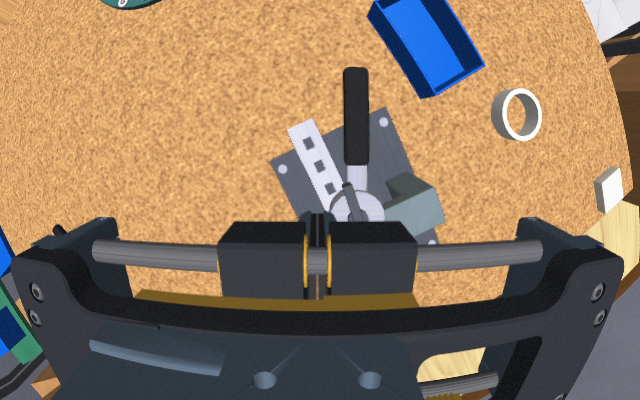

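```bash
cat >> h.py <<'E'
def wray(s,u,v,z):
    a=np.array([u-s['cx'],v-s['cy']]);r=np.hypot(*a);t=r/s['fx'];a=a/r*np.sin(t)
    d=R.from_quat(np.array(s['rotation'])[[1,2,3,0]]).apply([a[0],-a[1],-np.cos(t)])
    e=np.array(s['eye']); return e+d*(z-e[2])/d[2]
E
python3 - <<'E'
from h import *
s=dict(np.load('pics/w1.npz')); F=s['frame'].astype(int)
m=np.zeros(F.shape[:2],np.uint8); m[60:175,335:378]=(F.max(-1)<65)[60:175,335:378]
n,l,st,c=cv2.connectedComponentsWithStats(m); i=1+st[1:,4].argmax(); v,u=np.where(l==i)
print(st[i])
q=np.array([wray(s,a,b,.167)[:2] for a,b in zip(u,v)])*1000
r=cv2.minAreaRect(q.astype(np.float32)); print('grip wrist',r)
for p in [(348,186),(345,184)]: print('tab',wray(s,*p,.192))
print('pivot?',wray(s,353,212,.172))
s=dict(np.load('pics/side2.npz')); P=cloud(s);F=s['frame'].astype(int); z=P[...,2]
# rays in side view to z plane
def pray(s,u,v,z):
    d=R.from_quat(np.array(s['rotation'])[[1,2,3,0]]).apply([(u-s['cx'])/s['fx'],-(v-s['cy'])/s['fy'],-1]);e=np.array(s['eye']);return e+d*(z-e[2])/d[2]
s=dict(np.load('pics/side1.npz'))
for n,u,v,zz in [('plate',240,145,.175),('pivot',335,140,.175),('gripin',465,150,.167),('gripend',672,152,.167)]: print(n,pray(s,280+u/6,180+v/6,zz))
E
```

```text
[ 343   67   26   98 2384]
grip wrist ((488.1749572753906, 129.9241180419922), (25.281003952026367, 100.7850570678711), 61.808528900146484)
tab [0.54318464 0.08801364 0.192     ]
tab [0.54003222 0.08639921 0.192     ]
pivot? [0.57505588 0.0793362  0.172     ]
plate [0.62417775 0.0662897  0.175     ]
pivot [0.58414488 0.08497292 0.175     ]
gripin [0.53064927 0.11427289 0.167     ]
gripend [0.44638241 0.16175079 0.167     ]
```

Run:
```python
from h import *
s=dict(np.load('pics/w1.npz'))
for v in (200,208,216): print('tip?',wray(s,317,v,.29))
a=cv2.resize(s['frame'][170:240,280:400,::-1],None,fx=6,fy=6,interpolation=cv2.INTER_CUBIC)
t=np.load('pics/scene2.npz')['frame'][170:240,290:410,::-1]; t=cv2.resize(t,None,fx=6,fy=6,interpolation=cv2.INTER_CUBIC)
cv2.imwrite('pics/c2.png',cv2.resize(np.vstack([a,t]),(514,600)))
```

```text
tip? [0.51915168 0.06725993 0.29      ]
tip? [0.52383317 0.06463432 0.29      ]
tip? [0.52858295 0.06197045 0.29      ]
```

View pics/c2.png

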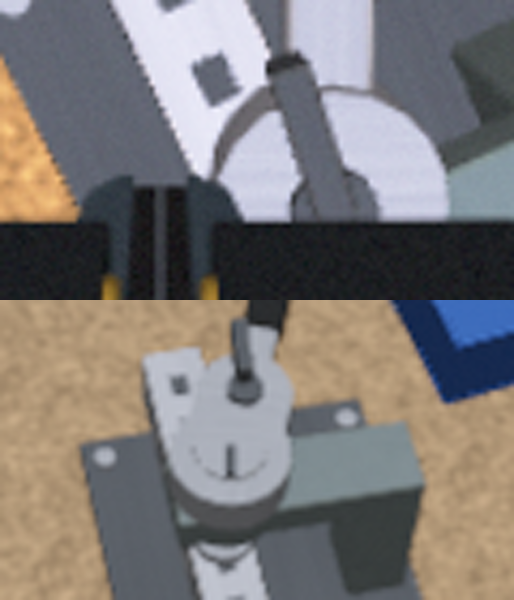

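```bash
cat >> h.py <<'E'
def pray(s,u,v,z):
    d=R.from_quat(np.array(s['rotation'])[[1,2,3,0]]).apply([(u-s['cx'])/s['fx'],-(v-s['cy'])/s['fy'],-1]);e=np.array(s['eye']);return e+d*(z-e[2])/d[2]
E
python3 - <<'E'
from h import *
s=dict(np.load('pics/scene2.npz'));w=dict(np.load('pics/w1.npz'))
k=6*514/720
print('plate',pray(s,290+231/k,170+160/k,.175),'pivot',pray(s,290+244/k,170+88/k,.177))
print('tabend',wray(w,280+287/k,170+60/k,.192),'pivot',wray(w,280+335/k,170+208/k,.175))
P=cloud(s)
for u,v in [(344,207),(342,203),(347,191),(346,181)]: print(P[v,u].round(4))
E
```

```text
plate [0.63348237 0.05894975 0.175     ] pivot [0.58674568 0.08107092 0.177     ]
tabend [0.54098387 0.08809237 0.192     ] pivot [0.58322734 0.0809492  0.175     ]
[0.6385 0.0571 0.1847]
[0.6197 0.0579 0.1753]
[0.5916 0.0794 0.1822]
[0.5684 0.0831 0.1939]
```

Request:
jog_arm([
  [[-0.4,-0.7,0],[0,0,0],255],
  [[0,0,-4],[0,0,0],255],
  [[0,0,-4],[0,0,0],255],
  [[0,0,-2.9],[0,0,0],255],
  [[0,0,0],[0,0,0],255],
  [[0.19,0.35,0],[0,0,0],255],
  [[0.19,0.35,0],[0,0,0],255],
  [[0.19,0.35,0],[0,0,0],255],
  [[0.19,0.35,0],[0,0,0],255],
  [[0.19,0.35,0],[0,0,0],255],
  [[0.19,0.35,0],[0,0,0],255],
])

```text
time: 2.88
tool_pos: [0.5405, 0.0733, 0.1812]
eef_rot: [-0.0, 0.252, 0.968, 0.0]
contact_force: [-0.1, -0.4, -0.3]
gripper_width: 0.0004
grip_force: 0.0
```

Request:
jog_arm([
  [[0.19,0.35,0],[0,0,0],255],
  [[0.19,0.35,0],[0,0,0],255],
  [[0.19,0.35,0],[0,0,0],255],
])

```text
time: 3.25
tool_pos: [0.5462, 0.0837, 0.1812]
eef_rot: [-0.0, 0.252, 0.968, -0.0]
contact_force: [0.2, 0.2, -0.2]
gripper_width: 0.0004
grip_force: 0.0
```

Run:
```python
from h import *
s=snap('wrist','w2');t=snap('side','side3')
a=cv2.resize(s['frame'][150:230,270:410,::-1],None,fx=4,fy=4); b=cv2.resize(t['frame'][165:235,260:400,::-1],None,fx=4,fy=4)
cv2.imwrite('pics/c3.png',np.vstack([a,b]))
```

```text
(no output)
```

View pics/c3.png

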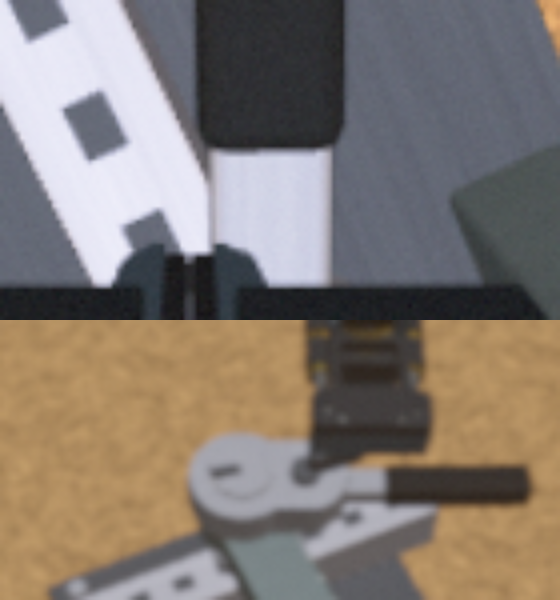

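Request:
jog_arm([
  [[0.19,0.35,0],[0,0,0],255],
  [[0.14,0.26,0],[0,0,0],255],
  [[0,0,0],[0,0,0],255],
])

```text
time: 3.72
tool_pos: [0.5495, 0.0897, 0.1812]
eef_rot: [-0.0, 0.252, 0.968, -0.0]
contact_force: [0.5, 1.1, -0.2]
gripper_width: 0.0007
grip_force: 0.0
```

Run:
```python
from h import *
s=snap('wrist','w3');t=snap('side','side4')
a=cv2.resize(s['frame'][150:230,270:410,::-1],None,fx=4,fy=4); b=cv2.resize(t['frame'][165:235,260:400,::-1],None,fx=4,fy=4)
cv2.imwrite('pics/c4.png',np.vstack([a,b]))
```

```text
(no output)
```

View pics/c4.png

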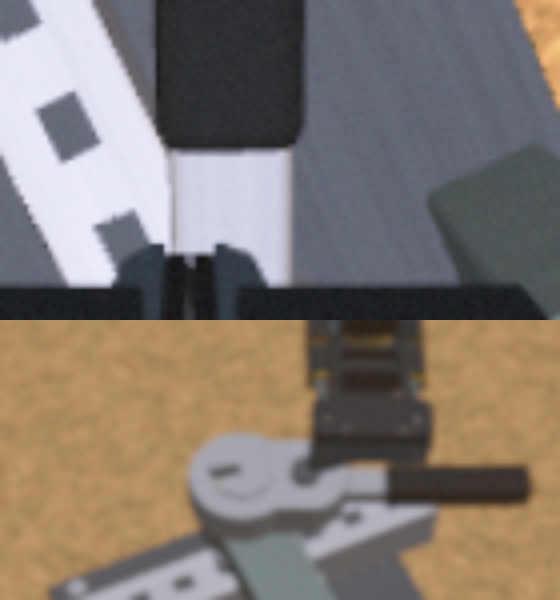

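Request:
jog_arm([
  [[0.14,0.26,0],[0,0,0],255],
  [[0.14,0.26,0],[0,0,0],255],
  [[0.09,0.18,0],[0,0,0],255],
  [[0,0,0],[0,0,0],255],
])

```text
time: 4.32
tool_pos: [0.5532, 0.0967, 0.1812]
eef_rot: [-0.0, 0.252, 0.968, 0.0]
contact_force: [-0.3, -0.8, -0.4]
gripper_width: 0.0004
grip_force: 0.0
```

Run:
```python
from h import *
s=snap('wrist','w4');t=snap('side','side5');e=snap('scene','scene5')
a=cv2.resize(s['frame'][150:230,270:410,::-1],None,fx=4,fy=4); b=cv2.resize(t['frame'][165:235,260:400,::-1],None,fx=4,fy=4)
cv2.imwrite('pics/c5.png',np.vstack([a,b]))
```

```text
(no output)
```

View pics/c5.png

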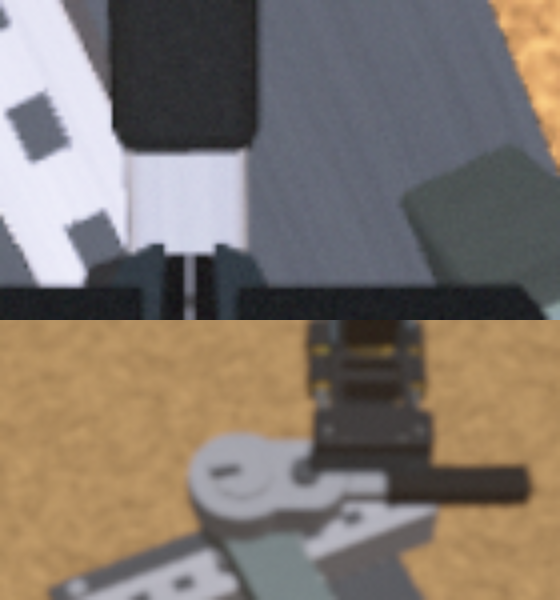

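Request:
jog_arm([
  [[-0.5,-0.9,0],[0,0,0],255],
  [[-0.5,-0.9,4],[0,0,0],255],
  [[-1,-2,4],[0,0,0],255],
  [[0,-2,4],[0,0,0],255],
  [[0,0,0],[0,0,0],255],
])

```text
time: 5.1
tool_pos: [0.5342, 0.0373, 0.3044]
eef_rot: [0.003, 0.252, 0.968, 0.001]
contact_force: [0.8, -0.4, -0.1]
gripper_width: 0.0003
grip_force: 0.0
```

Run:
```python
from h import *
w=snap('wrist','w6');t=snap('side','side6');e=snap('scene','scene6')
for n,s in (('side',t),('scene',e)):
    P=cloud(s); m=(abs(P[...,0]-.56)<.05)&(abs(P[...,1]-.09)<.05)&(P[...,2]>.182)&(P[...,2]<.2)
    q=P[m]; print(n,len(q)); 
    if len(q): print(q.mean(0), np.degrees(np.arctan2(q[:,1].mean()-.082,q[:,0].mean()-.585)))
a=cv2.resize(w['frame'][60:230,250:450,::-1],None,fx=2,fy=2); b=cv2.resize(t['frame'][165:235,270:400,::-1],(400,215));c=cv2.resize(e['frame'][170:240,290:410,::-1],(400,233))
cv2.imwrite('pics/c6.png',np.hstack([a[:340],np.vstack([b,c])[:340]]) if 0 else np.vstack([np.hstack([b,c[:215]]),np.hstack([a,np.zeros((340,400,3),np.uint8)])]))
```

```text
side 66
[0.56072736 0.08760443 0.18938795] 166.99853689317476
scene 59
[0.56572842 0.08489189 0.19136811] 171.4658701783842
```

View pics/c6.png

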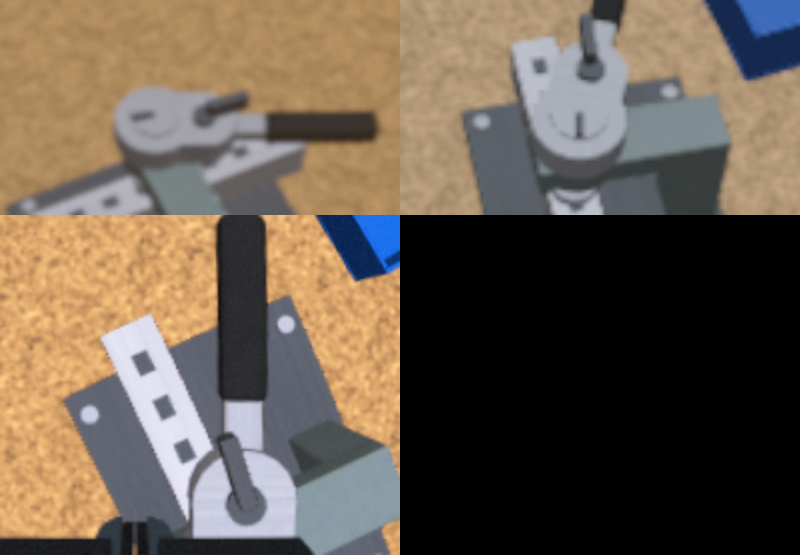

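Run:
```python
from h import *
print(pray(dict(np.load('pics/side5.npz')),352.5,203.7,.181))
for f in ('side3','side4','side5'):
    s=dict(np.load(f'pics/{f}.npz')); P=cloud(s); F=s['frame'].astype(int)
    print(f)
    for u in (338,342,346,350,354,358,362):
        for v in range(190,212,3): print(P[v,u].round(3).tolist(),F[v,u].max(),end=' ')
        print()
```

```text
[0.54669254 0.11182531 0.181     ]
side3
[0.619, 0.143, 0.325] 94 [0.619, 0.144, 0.314] 69 [0.615, 0.14, 0.294] 67 [0.578, 0.086, 0.192] 74 [0.579, 0.087, 0.18] 69 [0.581, 0.091, 0.173] 115 [0.586, 0.101, 0.174] 176 [0.592, 0.11, 0.174] 162 
[0.611, 0.148, 0.326] 65 [0.611, 0.149, 0.315] 50 [0.606, 0.143, 0.292] 56 [0.567, 0.088, 0.188] 63 [0.567, 0.089, 0.175] 122 [0.572, 0.097, 0.174] 175 [0.575, 0.103, 0.168] 175 [0.581, 0.113, 0.17] 122 
[0.601, 0.151, 0.323] 80 [0.603, 0.155, 0.316] 53 [0.597, 0.148, 0.292] 56 [0.554, 0.089, 0.18] 57 [0.556, 0.093, 0.172] 159 [0.562, 0.103, 0.174] 166 [0.562, 0.104, 0.161] 121 [0.56, 0.103, 0.143] 154 
[0.594, 0.159, 0.328] 63 [0.595, 0.161, 0.318] 51 [0.589, 0.154, 0.293] 57 [0.543, 0.093, 0.178] 120 [0.544, 0.095, 0.167] 169 [0.548, 0.103, 0.165] 173 [0.552, 0.109, 0.161] 123 [0.512, 0.058, 0.054] 174 
[0.584, 0.161, 0.324] 61 [0.586, 0.165, 0.318] 52 [0.58, 0.159, 0.294] 53 [0.453, -0.008, -0.002] 173 [0.531, 0.096, 0.16] 167 [0.536, 0.106, 0.16] 173 [0.541, 0.114, 0.159] 120 [0.506, 0.07, 0.065] 179 
[0.576, 0.167, 0.326] 65 [0.579, 0.172, 0
[... 2484 characters left out ...]
596, 0.166, 0.287] 85 [0.548, 0.102, 0.164] 175 [0.551, 0.108, 0.158] 123 [0.515, 0.061, 0.06] 174 
[0.586, 0.163, 0.327] 68 [0.59, 0.17, 0.326] 67 [0.593, 0.176, 0.322] 57 [0.592, 0.176, 0.309] 53 [0.586, 0.169, 0.285] 87 [0.539, 0.109, 0.166] 174 [0.542, 0.115, 0.161] 120 [0.503, 0.065, 0.057] 179 
[0.578, 0.169, 0.329] 67 [0.582, 0.175, 0.327] 67 [0.585, 0.181, 0.323] 54 [0.584, 0.181, 0.311] 53 [0.58, 0.177, 0.291] 52 [0.529, 0.115, 0.167] 56 [0.534, 0.122, 0.164] 49 [0.531, 0.12, 0.146] 111 
[0.569, 0.173, 0.328] 65 [0.573, 0.179, 0.326] 68 [0.577, 0.187, 0.325] 54 [0.574, 0.185, 0.309] 55 [0.569, 0.18, 0.287] 58 [0.519, 0.12, 0.166] 59 [0.522, 0.125, 0.159] 50 [0.522, 0.128, 0.149] 131
```

```bash
cat >> h.py <<'E'
def wpt(s,u,v):
    a=np.array([u-s['cx'],v-s['cy']]);r=np.hypot(*a);t=r/s['fx'];d=s['depth'][int(round(v)),int(round(u))]
    a=a/r*np.tan(t)*d
    return R.from_quat(np.array(s['rotation'])[[1,2,3,0]]).apply([a[0],-a[1],-d])+np.array(s['eye'])
E
python3 - <<'E'
from h import *
for f in('w1','w2','w3','w4','w6'):
    s=dict(np.load(f'pics/{f}.npz')); print(f,'eye',s['eye'].round(4))
    for u in (300,309,317,325,334): print(u,[wpt(s,u,v).round(3).tolist() for v in (212,216,220)])
s=dict(np.load('pics/w6.npz'))
print('tab w6',[wpt(s,250+x/2,60+(y-215)/2).round(4).tolist() for x,y in((229,440),(234,460),(240,485),(246,505),(242,300))])
print(manip.observe()['tool_pos'])
E
```

```text
w1 eye [0.4765 0.0913 0.484 ]
300 [[0.584, -0.0, 0.012], [0.515, 0.059, 0.323], [0.515, 0.059, 0.33]]
309 [[0.517, 0.063, 0.317], [0.517, 0.064, 0.325], [0.517, 0.064, 0.331]]
317 [[0.476, 0.091, 0.484], [0.603, 0.02, 0.014], [0.609, 0.017, 0.013]]
325 [[0.521, 0.071, 0.318], [0.522, 0.071, 0.324], [0.522, 0.071, 0.331]]
334 [[0.566, 0.062, 0.171], [0.524, 0.075, 0.324], [0.524, 0.075, 0.331]]
w2 eye [0.4892 0.116  0.3749]
300 [[0.561, 0.055, 0.059], [0.528, 0.084, 0.214], [0.528, 0.084, 0.223]]
309 [[0.53, 0.088, 0.209], [0.53, 0.088, 0.215], [0.53, 0.088, 0.221]]
317 [[0.57, 0.071, 0.06], [0.542, 0.086, 0.178], [0.543, 0.086, 0.184]]
325 [[0.534, 0.096, 0.208], [0.535, 0.095, 0.213], [0.534, 0.096, 0.222]]
334 [[0.549, 0.096, 0.164], [0.537, 0.1, 0.213], [0.537, 0.1, 0.221]]
w3 eye [0.4925 0.122  0.3749]
300 [[0.564, 0.061, 0.06], [0.531, 0.09, 0.213], [0.531, 0.09, 0.222]]
309 [[0.533, 0.094, 0.208], [0.533, 0.094, 0.215], [0.534, 0.094, 0.222]]
317 [[0.547, 0.092, 0.164], [0.549, 0.09, 0.163], [0.547, 0.091, 0.18]]
325 [[0.538, 0.102, 0.208], [0.538, 0.102, 0.215], [0.538, 0.101,
[... 349 characters left out ...]
, 0.209], [0.541, 0.109, 0.215], [0.541, 0.108, 0.222]]
334 [[0.6, 0.095, 0.011], [0.544, 0.113, 0.214], [0.544, 0.113, 0.221]]
w6 eye [0.4762 0.0697 0.4978]
300 [[0.592, -0.027, 0.0], [0.516, 0.037, 0.338], [0.516, 0.038, 0.344]]
309 [[0.518, 0.042, 0.331], [0.518, 0.042, 0.337], [0.518, 0.042, 0.346]]
317 [[0.603, -0.001, 0.012], [0.609, -0.004, 0.012], [0.615, -0.007, 0.011]]
325 [[0.522, 0.05, 0.333], [0.522, 0.049, 0.337], [0.522, 0.049, 0.345]]
334 [[0.617, 0.024, 0.013], [0.525, 0.053, 0.337], [0.525, 0.053, 0.344]]
tab w6 [[0.5437, 0.0875, 0.1912], [0.5541, 0.085, 0.1911], [0.5672, 0.0818, 0.1912], [0.5783, 0.0797, 0.1913], [0.4854, 0.1312, 0.1662]]
[0.53248771 0.0384509  0.30030816]
```

Run:
```python
from h import *
s=dict(np.load('pics/w1.npz'))
for u in (305,309,313,321,325): print(u,[(v,wpt(s,u,v).round(3).tolist()) for v in (206,208,210,211)])
T=np.array([.5335,.0588,.29]);
for n in ('side2','scene2'):
    s=dict(np.load(f'pics/{n}.npz')); P=cloud(s); q=P[(np.hypot(P[...,0]-T[0],P[...,1]-T[1])<.05)&(P[...,2]>.22)&(P[...,2]<.4)]
    print(n,len(q),np.sort(q[:,2])[:12].round(3)); print(q[np.argsort(q[:,2])[:6]].round(3).tolist())
s=dict(np.load('pics/side1.npz')); P=cloud(s); T=[.7,0]
q=P[(np.hypot(P[...,0]-T[0],P[...,1]-T[1])<.09)&(P[...,2]>.1)&(P[...,2]<.4)]; print('open',q[np.argsort(q[:,2])[:8]].round(3).tolist())
```

```text
305 [(206, [0.579, 0.012, 0.013]), (208, [0.583, 0.01, 0.011]), (210, [0.585, 0.008, 0.012]), (211, [0.587, 0.007, 0.011])]
309 [(206, [0.582, 0.017, 0.013]), (208, [0.586, 0.015, 0.011]), (210, [0.588, 0.014, 0.013]), (211, [0.517, 0.063, 0.315])]
313 [(206, [0.586, 0.023, 0.013]), (208, [0.589, 0.021, 0.011]), (210, [0.592, 0.019, 0.011]), (211, [0.593, 0.018, 0.011])]
321 [(206, [0.593, 0.033, 0.009]), (208, [0.595, 0.032, 0.011]), (210, [0.598, 0.03, 0.012]), (211, [0.599, 0.03, 0.013])]
325 [(206, [0.583, 0.044, 0.06]), (208, [0.586, 0.043, 0.059]), (210, [0.589, 0.041, 0.058]), (211, [0.522, 0.071, 0.314])]
side2 12 [0.396 0.396 0.397 0.398 0.398 0.398 0.399 0.399 0.399 0.399 0.4   0.4  ]
[[0.574, 0.065, 0.396], [0.511, 0.099, 0.396], [0.576, 0.064, 0.397], [0.573, 0.064, 0.398], [0.559, 0.029, 0.398], [0.575, 0.063, 0.398]]
scene2 198 [0.312 0.313 0.316 0.316 0.317 0.319 0.319 0.319 0.32  0.32  0.32  0.32 ]
[[0.544, 0.049, 0.312], [0.546, 0.053, 0.313], [0.549, 0.055, 0.316], [0.553, 0.056, 0.316], [0.548, 0.05, 0.317], [0.549, 0.055, 0.319]]
open [[0.649, 0.054, 0.108], [0.649, 0.072, 0.111], [0.65, 0.068, 0.112], [0.649, 0.066, 0.113], [0.652, 0.064, 0.113], [0.65, 0.062, 0.114], [0.65, 0.073, 0.117], [0.651, 0.057, 0.119]]
```

Run:
```python
from h import *
for n in ('side1','scene1'):
    s=dict(np.load(f'pics/{n}.npz')); P=cloud(s)
    m=(abs(P[...,1])<.04)&(P[...,2]>.085)&(P[...,2]<.3)&(abs(P[...,0]-.7)<.075)
    if n=='scene1': m&=(P[...,2]>.15)
    for lo,hi in((.62,.675),(.675,.725),(.725,.78)):
        q=P[m&(P[...,0]>lo)&(P[...,0]<hi)]; print(n,lo,len(q),q[np.argsort(q[:,2])[:5]].round(3).tolist())
```

```text
side1 0.62 173 [[0.64, 0.038, 0.166], [0.627, 0.026, 0.168], [0.634, 0.026, 0.168], [0.642, 0.034, 0.168], [0.632, 0.029, 0.169]]
side1 0.675 0 []
side1 0.725 69 [[0.744, 0.014, 0.211], [0.749, 0.018, 0.214], [0.745, 0.018, 0.22], [0.753, 0.003, 0.221], [0.749, 0.02, 0.221]]
scene1 0.62 104 [[0.632, 0.026, 0.15], [0.639, 0.027, 0.15], [0.643, 0.031, 0.151], [0.648, 0.035, 0.152], [0.64, 0.029, 0.152]]
scene1 0.675 0 []
scene1 0.725 82 [[0.754, -0.015, 0.218], [0.755, -0.001, 0.218], [0.754, -0.003, 0.218], [0.754, -0.006, 0.219], [0.754, -0.008, 0.219]]
```

Request:
jog_arm([
  [[-0.35,0.2,-4.7],[0,0,0],255],
  [[0,0,-4.7],[0,0,0],255],
  [[0,0,-4.6],[0,0,0],255],
  [[0,0,0],[0,0,0],255],
  [[0.19,0.35,0],[0,0,0],255],
  [[0.19,0.35,0],[0,0,0],255],
  [[0.19,0.35,0],[0,0,0],255],
  [[0.19,0.35,0],[0,0,0],255],
])

```text
time: 6.25
tool_pos: [0.5377, 0.0549, 0.1619]
eef_rot: [0.0, 0.252, 0.968, 0.0]
contact_force: [0.1, 0.1, 0.1]
gripper_width: 0.0003
grip_force: 0.0
```

Request:
jog_arm([
  [[0.19,0.35,0],[0,0,0],255],
  [[0.14,0.26,0],[0,0,0],255],
  [[0.14,0.26,0],[0,0,0],255],
  [[0,0,0],[0,0,0],255],
])

```text
time: 6.75
tool_pos: [0.542, 0.0634, 0.1612]
eef_rot: [-0.0, 0.252, 0.968, -0.0]
contact_force: [0.2, 0.4, 1.1]
gripper_width: 0.0005
grip_force: 0.0
```

Run:
```python
from h import *
s=snap('wrist','w7'); print(manip.pinch_z, manip.observe()['contact_force'])
for u in (300,309,325,334): print(u,[(v,wpt(s,u,v).round(3).tolist()) for v in (204,208,210,212,214)])
```

```text
0.0188 [-0.35420414  0.19963808  0.26514687]
300 [(204, [0.555, 0.034, 0.011]), (208, [0.559, 0.031, 0.011]), (210, [0.561, 0.03, 0.011]), (212, [0.564, 0.029, 0.01]), (214, [0.523, 0.063, 0.191])]
309 [(204, [0.55, 0.05, 0.06]), (208, [0.553, 0.048, 0.059]), (210, [0.555, 0.047, 0.061]), (212, [0.526, 0.068, 0.188]), (214, [0.525, 0.068, 0.194])]
325 [(204, [0.557, 0.064, 0.059]), (208, [0.561, 0.062, 0.058]), (210, [0.563, 0.061, 0.06]), (212, [0.53, 0.076, 0.187]), (214, [0.53, 0.076, 0.192])]
334 [(204, [0.562, 0.072, 0.059]), (208, [0.565, 0.07, 0.06]), (210, [0.567, 0.069, 0.061]), (212, [0.569, 0.068, 0.06]), (214, [0.533, 0.08, 0.191])]
```

Request:
jog_arm([
  [[0.14,0.26,0],[0,0,0],255],
  [[0.14,0.26,0],[0,0,0],255],
  [[0.14,0.26,0],[0,0,0],255],
  [[0,0,0],[0,0,0],255],
])

```text
time: 7.3
tool_pos: [0.546, 0.0712, 0.1611]
eef_rot: [-0.0, 0.252, 0.968, -0.0]
contact_force: [-1.6, -0.5, 0.1]
gripper_width: 0.0008
grip_force: 0.7
```

Request:
jog_arm([
  [[0.14,0.26,0],[0,0,0],255],
  [[0.14,0.26,0],[0,0,0],255],
  [[0,0,0],[0,0,0],255],
])

```text
time: 7.68
tool_pos: [0.5492, 0.0765, 0.1613]
eef_rot: [0.0, 0.252, 0.968, 0.0]
contact_force: [-1.0, -1.3, 0.3]
gripper_width: 0.0006
grip_force: 0.2
```

```bash
cat > lev.py <<'E'
from h import *
import sys
f=sys.argv[1]
for n in ('side','scene'):
    s=snap(n,f+n); P=cloud(s)
    m=(abs(P[...,0]-.565)<.05)&(abs(P[...,1]-.09)<.04)&(P[...,2]>.183)&(P[...,2]<.197)&(s['frame'].max(-1)<130); q=P[m][:,:2]-[.585,.082]
    q=q[np.linalg.norm(q,axis=1)<.05]; c=np.array([.4695,.883]);d=np.array([-.883,.4695])
    print(n,len(q),'far pts radial/lat mm:',(np.stack([q@d,q@c],1)*1000)[np.argsort(-q@d)[:12]].round().tolist())
o=manip.observe(); q=o['tool_pos'][:2]-[.585,.082]; print('tcp rad/lat',q@d,q@c,o['tool_pos'][2],o['contact_force'],o['time'])
E
python3 lev.py a
```

```text
side 0 far pts radial/lat mm: []
scene 66 far pts radial/lat mm: [[42.0, -4.0], [41.0, -6.0], [40.0, -1.0], [40.0, -1.0], [39.0, -9.0], [38.0, -8.0], [37.0, -3.0], [36.0, -6.0], [36.0, -0.0], [34.0, -5.0], [32.0, -8.0], [32.0, -2.0]]
tcp rad/lat 0.02908539495605956 -0.02186116829495355 0.161271342889189 [-1.02901886 -1.20083358  0.15571783] 7.775
```

Request:
jog_arm([
  [[0.14,0.26,0],[0,0,0],255],
  [[0.14,0.26,0],[0,0,0],255],
  [[0.14,0.26,0],[0,0,0],255],
  [[0,0,0],[0,0,0],255],
])

```text
time: 8.28
tool_pos: [0.5533, 0.0843, 0.1613]
eef_rot: [0.0, 0.252, 0.968, 0.0]
contact_force: [0.3, -1.1, -0.4]
gripper_width: 0.0002
grip_force: 0.0
```

```bash
python3 lev.py b
```

```text
side 4 far pts radial/lat mm: [[37.0, 17.0], [35.0, 15.0], [32.0, 15.0], [27.0, 14.0]]
scene 77 far pts radial/lat mm: [[40.0, 12.0], [38.0, 10.0], [38.0, 13.0], [35.0, 16.0], [35.0, 17.0], [35.0, 8.0], [33.0, 9.0], [33.0, 16.0], [32.0, 14.0], [32.0, 17.0], [31.0, 11.0], [30.0, 14.0]]
tcp rad/lat 0.02911627913533034 -0.01303185423342389 0.1612411185891335 [ 0.35899778 -0.40728342 -0.42795451] 8.375
```

Request:
jog_arm([
  [[-0.45,-0.9,0],[0,0,0],255],
  [[-0.45,-0.9,3],[0,0,0],255],
  [[0,0,4],[0,0,0],100],
  [[-2.6,3.3,0],[0,0,0],0],
  [[-2.6,3.2,0],[0,0,0.02],0],
  [[0,0,0],[0,0,0],0],
  [[0,0,0],[0,0,0],0],
])

```text
time: 9.25
tool_pos: [0.4924, 0.1306, 0.2314]
eef_rot: [0.0, 0.242, 0.97, 0.0]
contact_force: [0.6, 0.3, 0.3]
gripper_width: 0.0476
grip_force: 0.0
```

```bash
python3 lev.py c
python3 - <<'E'
from h import *
s=snap('wrist','w8'); F=s['frame'].astype(int)
b=cv2.resize(np.load('pics/cside.npz')['frame'][165:235,260:400,::-1],(560,280));cv2.imwrite('pics/c8.png',np.vstack([cv2.resize(s['frame'][:230,200:480,::-1],(390,320)),cv2.resize(b,(390,195))]))
E
```

```text
side 58 far pts radial/lat mm: [[40.0, 11.0], [40.0, 18.0], [40.0, 14.0], [40.0, 17.0], [37.0, 18.0], [37.0, 14.0], [37.0, 12.0], [37.0, 18.0], [37.0, 17.0], [35.0, 6.0], [35.0, 15.0], [35.0, 13.0]]
scene 61 far pts radial/lat mm: [[40.0, 12.0], [38.0, 13.0], [37.0, 16.0], [37.0, 10.0], [37.0, 8.0], [36.0, 16.0], [34.0, 14.0], [33.0, 11.0], [33.0, 13.0], [33.0, 17.0], [32.0, 17.0], [32.0, 9.0]]
tcp rad/lat 0.1042997969689053 -0.0006397367859050703 0.23125854962738523 [-0.80931958  0.61144796 -0.03094547] 9.35
```

View pics/c8.png

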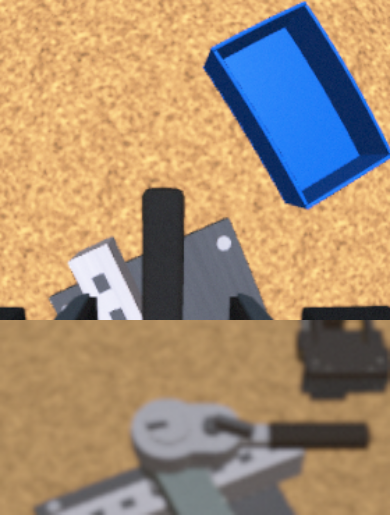

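Request:
jog_arm([
  [[0,0,0],[0,0,0],0],
  [[0,0,-3.7],[0,0,0],0],
  [[0,0,-3.7],[0,0,0],0],
  [[0,0,-3.6],[0,0,0],120],
  [[0,0,0],[0,0,0],155],
  [[0,0,0],[0,0,0],155],
  [[0,0,0],[0,0,0],155],
  [[0,0,0],[0,0,0],155],
], grip_force=40)

```text
time: 10.4
tool_pos: [0.4927, 0.1312, 0.1223]
eef_rot: [0.001, 0.242, 0.97, 0.0]
contact_force: [-0.7, 0.3, -0.1]
gripper_width: 0.0439
grip_force: 0.0
```

Run:
```python
import numpy as np
S=np.array([.6247,.0609])
def arc(a,b,n):
    t=np.linspace(a,b,n+1); p=S+.15*np.c_[np.cos(t),np.sin(t)]; q=np.round(100*(p-p[0]),1); d=np.diff(q,axis=0).round(1)
    print(a,b,[[[*map(float,x),0],[0,0,round((b-a)/n,3)],190] for x in d])
arc(2.653,3.61,10); arc(3.61,2.43,12); arc(2.43,3.61,12)
```

```text
2.653 3.61 [[[-0.6, -1.3, 0], [0, 0, 0.096], 190], [[-0.5, -1.3, 0], [0, 0, 0.096], 190], [[-0.4, -1.4, 0], [0, 0, 0.096], 190], [[-0.2, -1.5, 0], [0, 0, 0.096], 190], [[-0.1, -1.4, 0], [0, 0, 0.096], 190], [[0.1, -1.4, 0], [0, 0, 0.096], 190], [[0.2, -1.4, 0], [0, 0, 0.096], 190], [[0.3, -1.4, 0], [0, 0, 0.096], 190], [[0.5, -1.4, 0], [0, 0, 0.096], 190], [[0.6, -1.3, 0], [0, 0, 0.096], 190]]
3.61 2.43 [[[-0.6, 1.3, 0], [0, 0, -0.098], 190], [[-0.5, 1.4, 0], [0, 0, -0.098], 190], [[-0.3, 1.5, 0], [0, 0, -0.098], 190], [[-0.2, 1.4, 0], [0, 0, -0.098], 190], [[0.0, 1.5, 0], [0, 0, -0.098], 190], [[0.1, 1.5, 0], [0, 0, -0.098], 190], [[0.2, 1.4, 0], [0, 0, -0.098], 190], [[0.4, 1.5, 0], [0, 0, -0.098], 190], [[0.6, 1.3, 0], [0, 0, -0.098], 190], [[0.6, 1.4, 0], [0, 0, -0.098], 190], [[0.8, 1.2, 0], [0, 0, -0.098], 190], [[0.9, 1.2, 0], [0, 0, -0.098], 190]]
2.43 3.61 [[[-0.9, -1.2, 0], [0, 0, 0.098], 190], [[-0.8, -1.2, 0], [0, 0, 0.098], 190], [[-0.7, -1.3, 0], [0, 0, 0.098], 190], [[-0.5, -1.4, 0], [0, 0, 0.098], 190], [[-0.4, -1.4, 0], [0, 0, 0.098], 190], [[-0.2, -1.5, 0], [0, 0, 0.098], 190], [[-0.1, -1.4, 0], [0, 0, 0.098], 190], [[0.0, -1.5, 0], [0, 0, 0.098], 190], [[0.2, -1.5, 0], [0, 0, 0.098], 190], [[0.3, -1.4, 0], [0, 0, 0.098], 190], [[0.5, -1.4, 0], [0, 0, 0.098], 190], [[0.6, -1.4, 0], [0, 0, 0.098], 190]]
```

Request:
jog_arm([
  [[0,0,0],[0,0,0],185],
  [[0,0,0],[0,0,0],185],
  [[-0.6,-1.3,0],[0,0,0.096],185],
  [[-0.5,-1.3,0],[0,0,0.096],185],
  [[-0.4,-1.4,0],[0,0,0.096],185],
  [[-0.2,-1.5,0],[0,0,0.096],185],
  [[-0.1,-1.4,0],[0,0,0.096],185],
  [[0.1,-1.4,0],[0,0,0.096],185],
  [[0.2,-1.4,0],[0,0,0.096],185],
  [[0.3,-1.4,0],[0,0,0.096],185],
  [[0.5,-1.4,0],[0,0,0.096],185],
  [[0.6,-1.3,0],[0,0,0.096],185],
  [[0,0,0],[0,0,0],185],
])

```text
time: 12.02
tool_pos: [0.4899, -0.0081, 0.1214]
eef_rot: [-0.002, -0.234, 0.972, -0.0]
contact_force: [-15.2, -6.2, 18.4]
gripper_width: 0.0254
grip_force: 40.0
```

```bash
cat > chk.py <<'E'
from h import *
import sys
f=sys.argv[1]; s=snap('side',f+'s'); e=snap('scene',f+'e')
S=np.array([.6247,.0609]); o=manip.observe(); q=o['tool_pos'][:2]-S
print('tool theta',np.arctan2(q[1],q[0])%(2*np.pi),'r',np.hypot(*q),o['contact_force'],o['gripper_width'],o['time'])
for n,s in(('side',s),('scene',e)):
    P=cloud(s);F=s['frame'].astype(int).max(-1)
    h=P[...,:2]-S; r=np.hypot(h[...,0],h[...,1]); z=P[...,2]; z0=z
    # pointer: dark pixels in the face plate
    m=(r<.021)&(z>.16)&(z<.19); 
    if m.sum():
        med=np.median(F[m]); k=m&(F<med-35); w=h[k]; c=w.mean(0) if k.sum() else [0,0]; print(n,'pointer',k.sum(),'dir deg',np.degrees(np.arctan2(c[1],c[0])),'at mm',np.array(c)*1000)
    m=(r<.10)&(r>.045)&(z>.183)&(z<.197)&(F<130); w=h[m]; 
    if m.sum(): print(n,'tab',m.sum(),'theta',np.arctan2(w[:,1].mean(),w[:,0].mean())%(2*np.pi), 'far',w[np.argsort(-r[m])[:8]].mean(0)*1000)
    m=(r>.07)&(r<.1)&(z>.14)&(z<.168)&(F>120);w=h[m]
    if m.sum(): print(n,'shank theta',m.sum(),np.arctan2(w[:,1].mean(),w[:,0].mean())%(2*np.pi))
E
python3 chk.py d
```

```text
tool theta 3.611875306241317 r 0.1513493264108149 [-15.15172652  -8.89844915  18.2238721 ] 0.025935871187902047 12.125
side pointer 16 dir deg -19.45539182949574 at mm [ 8.04063886 -2.84029636]
side tab 56 theta 3.418053144088308 far [-82.4565564  -18.99159123]
side shank theta 37 2.0411031340909043
scene pointer 17 dir deg -19.83189669038393 at mm [12.4721395  -4.49809132]
scene tab 52 theta 3.4950662464920743 far [-78.45360162 -22.91642511]
scene shank theta 98 2.8890421772729935
```

Request:
jog_arm([
  [[0,0,0],[0,0,0],170],
  [[0,0,0],[0,0,0],170],
  [[-0.6,1.3,0],[0,0,-0.098],170],
  [[-0.5,1.4,0],[0,0,-0.098],170],
  [[-0.3,1.5,0],[0,0,-0.098],170],
  [[-0.2,1.4,0],[0,0,-0.098],170],
  [[0.0,1.5,0],[0,0,-0.098],170],
  [[0.1,1.5,0],[0,0,-0.098],170],
  [[0.2,1.4,0],[0,0,-0.098],170],
  [[0.4,1.5,0],[0,0,-0.098],170],
  [[0.6,1.3,0],[0,0,-0.098],170],
  [[0.6,1.4,0],[0,0,-0.098],170],
  [[0.8,1.2,0],[0,0,-0.098],170],
  [[0,0,0],[0,0,0],170],
])

```text
time: 13.88
tool_pos: [0.5023, 0.1475, 0.1211]
eef_rot: [-0.0, 0.298, 0.955, -0.0]
contact_force: [-0.4, -0.5, 1.0]
gripper_width: 0.0303
grip_force: 0.3
```

```bash
python3 chk.py e
```

```text
tool theta 2.5304137305304084 r 0.14999245271339645 [-0.66988129 -0.42656666  0.47158658] 0.030536754238242838 13.975
side pointer 13 dir deg -85.73865883401561 at mm [ 0.71663299 -9.617702  ]
side tab 56 theta 2.3566056253567282 far [-55.43721311  63.87463582]
side shank theta 55 2.260717310758165
scene pointer 24 dir deg -71.6019448064416 at mm [  4.03767291 -12.13906826]
scene tab 58 theta 2.353086363513298 far [-52.59517598  59.95176551]
scene shank theta 74 1.9626464279477271
```

Request:
jog_arm([
  [[-0.8,-1.2,0],[0,0,0.098],170],
  [[-0.7,-1.3,0],[0,0,0.098],170],
  [[-0.5,-1.4,0],[0,0,0.098],170],
  [[-0.4,-1.4,0],[0,0,0.098],170],
  [[-0.2,-1.5,0],[0,0,0.098],170],
  [[-0.1,-1.4,0],[0,0,0.098],170],
  [[0.0,-1.5,0],[0,0,0.098],170],
  [[0.2,-1.5,0],[0,0,0.098],170],
  [[0.3,-1.4,0],[0,0,0.098],170],
  [[0.5,-1.4,0],[0,0,0.098],170],
  [[0.6,-1.4,0],[0,0,0.098],170],
  [[0,0,0],[0,0,0],170],
])

```text
time: 15.48
tool_pos: [0.4911, -0.0076, 0.1213]
eef_rot: [0.0, -0.233, 0.972, -0.0]
contact_force: [-0.4, 0.2, 0.1]
gripper_width: 0.0304
grip_force: 0.0
```

Request:
jog_arm([
  [[-0.6,1.3,0],[0,0,-0.098],170],
  [[-0.5,1.4,0],[0,0,-0.098],170],
  [[-0.3,1.5,0],[0,0,-0.098],170],
  [[-0.2,1.4,0],[0,0,-0.098],170],
  [[0.0,1.5,0],[0,0,-0.098],170],
  [[0.1,1.5,0],[0,0,-0.098],170],
  [[0.2,1.4,0],[0,0,-0.098],170],
  [[0.4,1.5,0],[0,0,-0.098],170],
  [[0.6,1.3,0],[0,0,-0.098],170],
  [[0.6,1.4,0],[0,0,-0.098],170],
  [[0.8,1.2,0],[0,0,-0.098],170],
  [[0,0,0],[0,0,0],170],
])

```text
time: 16.98
tool_pos: [0.5018, 0.1476, 0.1211]
eef_rot: [-0.0, 0.299, 0.954, -0.0]
contact_force: [-0.9, -0.7, 0.6]
gripper_width: 0.0304
grip_force: 0.4
```

```bash
python3 chk.py f
```

```text
tool theta 2.5311499677618405 r 0.15035541292820082 [-0.32232931 -0.86420917 -0.57743719] 0.03037694925411259 17.075
side pointer 11 dir deg -144.121348381003 at mm [-9.7544735  -7.05552371]
side tab 58 theta 2.3558922156387383 far [-56.80823534  62.78548112]
side shank theta 60 2.1817200862662585
scene pointer 22 dir deg -131.25494652222525 at mm [-7.03005575 -8.01484628]
scene tab 58 theta 2.3543080635352704 far [-53.76205782  59.66740779]
scene shank theta 73 1.916926530978478
```

Request:
jog_arm([
  [[-0.8,-1.2,0],[0,0,0.098],170],
  [[-0.7,-1.3,0],[0,0,0.098],170],
  [[-0.5,-1.4,0],[0,0,0.098],170],
  [[-0.4,-1.4,0],[0,0,0.098],170],
  [[-0.2,-1.5,0],[0,0,0.098],170],
  [[-0.1,-1.4,0],[0,0,0.098],170],
  [[0.0,-1.5,0],[0,0,0.098],170],
  [[0.2,-1.5,0],[0,0,0.098],170],
  [[0.3,-1.4,0],[0,0,0.098],170],
  [[0.5,-1.4,0],[0,0,0.098],170],
  [[0.6,-1.4,0],[0,0,0.098],170],
  [[0,0,0],[0,0,0],170],
])

```text
time: 18.58
tool_pos: [0.491, -0.0075, 0.1213]
eef_rot: [0.0, -0.233, 0.972, -0.0]
contact_force: [0.4, 0.1, -0.0]
gripper_width: 0.0306
grip_force: 0.0
```

Request:
jog_arm([
  [[-0.6,1.3,0],[0,0,-0.098],170],
  [[-0.5,1.4,0],[0,0,-0.098],170],
  [[-0.3,1.5,0],[0,0,-0.098],170],
  [[-0.2,1.4,0],[0,0,-0.098],170],
  [[0.0,1.5,0],[0,0,-0.098],170],
  [[0.1,1.5,0],[0,0,-0.098],170],
])

```text
time: 19.32
tool_pos: [0.4759, 0.0796, 0.1215]
eef_rot: [0.0, 0.061, 0.998, -0.0]
contact_force: [2.9, -6.4, 0.1]
gripper_width: 0.0306
grip_force: 2.5
```

Request:
jog_arm([
  [[0.2,1.4,0],[0,0,-0.098],170],
  [[0.4,1.5,0],[0,0,-0.098],170],
])

```text
time: 19.58
tool_pos: [0.4819, 0.1085, 0.1214]
eef_rot: [0.0, 0.158, 0.987, -0.0]
contact_force: [2.5, -6.9, -0.1]
gripper_width: 0.0307
grip_force: 2.6
```

Request:
jog_arm([
  [[0.6,1.3,0],[0,0,-0.098],170],
  [[0.6,1.4,0],[0,0,-0.098],170],
])

```text
time: 19.82
tool_pos: [0.4936, 0.1351, 0.1213]
eef_rot: [0.0, 0.254, 0.967, -0.001]
contact_force: [0.7, 0.3, 0.7]
gripper_width: 0.0305
grip_force: 0.0
```

Request:
jog_arm([
  [[0.8,1.2,0],[0,0,-0.098],170],
])

```text
time: 19.95
tool_pos: [0.5016, 0.1477, 0.1213]
eef_rot: [-0.0, 0.301, 0.954, -0.0]
contact_force: [-0.4, -1.6, -0.1]
gripper_width: 0.0304
grip_force: 0.6
```

```bash
python3 chk.py g
```

```text
tool theta 2.5232468784769067 r 0.1503704940106459 [-0.48072171  1.06641531  0.65149033] 0.030508380898748605 20.05
side pointer 12 dir deg 178.94511390397014 at mm [-13.41238779   0.24696654]
side tab 58 theta 2.365552597271945 far [-56.76167194  62.84715151]
side shank theta 64 2.1884594784577143
scene pointer 19 dir deg -170.44795167647945 at mm [-10.63515473  -1.78964773]
scene tab 60 theta 2.336910354349503 far [-52.88785431  62.09493616]
scene shank theta 76 1.9082172319431723
```

Request:
jog_arm([
  [[-0.8,-1.2,0],[0,0,0.098],170],
  [[-0.7,-1.3,0],[0,0,0.098],170],
  [[-0.5,-1.4,0],[0,0,0.098],170],
  [[-0.4,-1.4,0],[0,0,0.098],170],
  [[-0.2,-1.5,0],[0,0,0.098],170],
  [[-0.1,-1.4,0],[0,0,0.098],170],
  [[0.0,-1.5,0],[0,0,0.098],170],
  [[0.2,-1.5,0],[0,0,0.098],170],
  [[0,0,0],[0,0,0],170],
  [[-0.2,1.5,0],[0,0,-0.098],170],
  [[0,1.5,0],[0,0,-0.098],170],
  [[0,0.7,0],[0,0,-0.05],170],
])

```text
time: 21.55
tool_pos: [0.4749, 0.0723, 0.1212]
eef_rot: [0.0, 0.036, 0.999, -0.001]
contact_force: [5.9, -13.2, -5.9]
gripper_width: 0.0306
grip_force: 6.7
```

Request:
jog_arm([
  [[0.05,0.7,0],[0,0,-0.05],170],
])

```text
time: 21.68
tool_pos: [0.4757, 0.0788, 0.1212]
eef_rot: [0.001, 0.06, 0.998, -0.001]
contact_force: [3.0, -6.7, -0.2]
gripper_width: 0.0305
grip_force: 2.8
```

Request:
jog_arm([
  [[0.1,0.7,0],[0,0,-0.05],170],
])

```text
time: 21.8
tool_pos: [0.4763, 0.0866, 0.1212]
eef_rot: [0.0, 0.086, 0.996, -0.0]
contact_force: [0.6, -1.4, 0.3]
gripper_width: 0.0305
grip_force: 1.5
```

Request:
jog_arm([
  [[0.1,0.7,0],[0,0,-0.05],170],
])

```text
time: 21.92
tool_pos: [0.4772, 0.0937, 0.1212]
eef_rot: [-0.0, 0.111, 0.994, -0.0]
contact_force: [-0.5, 0.0, -0.4]
gripper_width: 0.0305
grip_force: 0.2
```

Request:
jog_arm([
  [[0.2,0.7,0],[0,0,-0.05],170],
])

```text
time: 22.05
tool_pos: [0.479, 0.1007, 0.1211]
eef_rot: [-0.0, 0.136, 0.991, -0.0]
contact_force: [0.1, -0.9, 0.5]
gripper_width: 0.0304
grip_force: 0.5
```

```bash
python3 chk.py k
```

```text
tool theta 2.8735528388417086 r 0.15079874759202672 [ 0.07582963  0.0537007  -0.30583918] 0.03049827344588334 22.15
side pointer 11 dir deg 176.87088415670783 at mm [-12.62883971   0.69039007]
side tab 56 theta 2.6886226427002646 far [-72.92903958  41.50771197]
side shank theta 50 2.333019904263537
scene pointer 19 dir deg -170.36318014728985 at mm [-10.33298438  -1.75452445]
scene tab 58 theta 2.713513586340088 far [-68.3955782   36.51184555]
scene shank theta 76 2.2227622576361443
```

Request:
jog_arm([
  [[0,0,0],[0,0,0],60],
  [[0,0,0],[0,0,0],60],
  [[0,0,0],[0,0,0],60],
  [[0,0,0],[0,0,0],60],
  [[0,0,4],[0,0,0],60],
  [[0,0,5],[0,0,0],60],
  [[0,0,5],[0,0,0],60],
  [[0,0,0],[0,0,0],60],
  [[0,0,0],[0,0,0],60],
  [[0,0,0],[0,0,0],60],
])

```text
time: 23.4
tool_pos: [0.4789, 0.1, 0.2599]
eef_rot: [-0.001, 0.134, 0.991, -0.0]
contact_force: [-0.1, 0.2, -0.1]
gripper_width: 0.0696
grip_force: 0.0
```

```bash
python3 chk.py m
python3 - <<'E'
from plant import manip
print(manip.close_job())
E
```

```text
tool theta 2.8792863293424067 r 0.15078220205526643 [0.34549883 0.22276445 0.11095079] 0.06958599325491147 23.5
side pointer 11 dir deg 179.71079046695422 at mm [-13.00172739   0.06562884]
side tab 61 theta 2.6900062618264307 far [-73.76129141  40.95955437]
side shank theta 47 2.3012449300703355
scene pointer 19 dir deg -170.23137278173363 at mm [-10.27134053  -1.76837716]
scene tab 51 theta 2.718270554823291 far [-68.34214018  36.55791362]
scene shank theta 81 2.2401730283950774
the job is handed in; nothing more can be done
None
```

The job is handed in at about 23.5 s. The lever was flipped to tighten and still measures there, and the handle free-wheeled back past the middle. The screw was then driven to its stop: on a repeat stroke the ratchet slipped at about 14 N with the pointer still. The gripper is open and clear of the press, and no contact with a bystander was seen, though their positions were not re-measured at the end.

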